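Park the spare switch module under the low bay roof

ROBOT

A 6-joint arm with a two-finger parallel gripper is mounted at the origin on the work surface. World frame = base frame: x ahead of the robot, y to its left, z up, the work surface at z = 0. Lengths are in mm, angles in rad, forces in N, time in s.
With the tool pointing down it reaches from about 300 to 775 mm from the base axis. Payload 14.6 kg.
Tool frame: the origin (TCP) lies between the finger pads; the fingertips stand 22 mm ahead of it and the grasp point (between the pads) lies 3 mm ahead of it (manip.tcp_to_tips is the distance from the TCP to the fingertips, in mm); y points along the fingers, z is the direction in which the jaws open and shut, and the axes are right-handed (so a half turn about y gives the same grasp; the last joint's range is limited). The gripper opens to 94 mm and grips with 3 to 60 N. Pads are 16 mm wide; open, the fingers measure 119 mm over their backs; the gripper's body (75 mm by 177 mm) begins 78 mm behind the grasp point.
Start: joints at [-1.295, 0.3, 1.521, -0, 1.321, -0.067], TCP at [184.862, -517.992, 227.446] pointing down, gripper open.
Joint ranges: [-3.03, 3.03], [-0.79, 2.21], [0.23, 2.52], [-1.04, 4.18], [0, 3.07], [-2.55, 2.55]. Speed limits (rad/s): [2.22, 2.22, 2.57, 3.14, 3.14, 3.14].

INTERFACE

Orientations are given as [roll, pitch, yaw] about the fixed x, y, z axes, in that order (R = Rz(yaw) Ry(pitch) Rx(roll)).
In Python, from cell import manip gives the robot as it stands.
- The arm moves only by the shell command python3 -m jog 'ROWS' [OPENING] [FORCE]. ROWS is JSON, one flat list of numbers, 6 for each row, row after row: the shift along the tool's x, y, z in mm, then the turn, a rotation vector about the tool's x, y, z in degrees. A call has 1 to 10 rows; each row is the pose to reach, as a shift and turn from the pose commanded when the call began, along the tool's axes at that moment; what a row does not reach only later rows make up. A row lasts 1/12 s, in which the tool goes at most 41.7 mm and 7.16 degrees, less where a joint would pass 70% of its speed; a pose out of reach is approached as far as the arm can. A call with a gripper value outside its range is refused whole. OPENING is the finger opening in mm, from 0 to 94, set as the call begins (- or left out, the last holds). The fingers move at their own pace and stop on an object; FORCE is the grip in N (left out, the last holds). Time passes only in rows, so rows that repeat a pose let the fingers close. It gives the time, the measured TCP pose, the force and the opening at its end, in the units of the state.
- manip.read_state(): the state, without advancing time (a new reading comes with each control period).
- manip.camera(name): name is "scene" or "top" or "wrist"; returns a dict with "img" (420x560x3 uint8, red, green, blue), "intrinsics" (3x3 intrinsics, pixels), "origin" and "orientation" of the camera in the world. Camera axes: x right, y down, z forward; pixel columns grow to the right and rows downward; lengths in mm; the calibration is good to about 2 mm. A picture is of the moment at which its call begins. There is no depth.
- manip.sign_off(): hands the job in, once; it reports no verdict.
Trained networks look in a picture, given as the dict that the camera call returned (one of the last four; its "shot" number tells which), for a name from the list of things; names that differ only in an ending like _2 or _b are one class to them, and where a whole thing is asked for, a point or a joint stands for the part that bears it (a point fixed in the world has none). Each returns a list of dicts, best first, with "score" (0 to 1); they miss things now and then, are a little off and sometimes report something else, mostly with a low value. They report only what shows in the picture. A call takes as long as a camera call. They do not tell look-alikes from the thing itself.
- manip.masks_of(thing, picture): "pixels" (420x560 bool, what is visible of it) and "xy" ([column, row] in pixels, amid what is visible of it).
- manip.tip_of(thing, picture): "xy" ([column, row] in pixels: a listed point, or the origin of a listed thing).
The state is a dict: "clock": time; "joints": joint angles; "qd": joint speeds; "effort": joint torques, N m; "eef_pos": TCP position; "eef_rot": TCP orientation; "wrist_force": force on the tool from outside, world axes, zero at the start; "moment": the same for the moment, N m; "finger_gap": finger opening in mm.
Only numpy, scipy, OpenCV 4.12 (cv2) and the standard library are available. Lean on these libraries where they do the work, as an engineer would, in place of code of your own. Each camera call takes 0.05 s, during which the arm holds its last target.

TASK

Lift the spare switch module out of its plywood cradle, set it down flat on the bench in front of the mouth of the empty bay, lined up with it and handle end outward, and let go. Then take it by its handle and slide it along the bench under the low roof until it is fully home against the stop, and let go. Leave the module in the other bay and the loose screwdriver, can and carton alone.

Things in the scene. Friction and masses are not known exactly. Their poses are not given: they have to be found in the camera images.
- module_mid (a point): centre (half-way up) of the body of the spare switch module: a light grey painted box 130 long (x) x 56 wide (y) x 46 high (z) mm with slots on its top, about 0.5 kg. Its x axis runs along it, away from the handle. At the start it lies level in the cradle, its underside 8 mm above the bench; lying on the bench this point is 23 mm up
- module_handle: black upright tail handle, rigid with the spare module: a plate 60 long x 12 thick x 34 high mm straight out of its rear (-x) face, 65 to 125 mm behind the module's centre and 8 to 42 mm above its underside. Origin: centre of the module's underside (23 mm below module_mid), not on the handle; axes as the module's
- module_grip (a point): grip point on the tail handle: 103 mm behind the module's centre (its -x), 25 mm above the module's underside, mid-thickness
- cradle: fixed plywood cradle, base 215 x 76 x 8 mm. The module's centre rests 80 mm behind its origin (-x), module x along cradle x. Two cheeks (tops 58 mm above the bench) flank the handle with 12 mm free each side: fingers cannot reach it there. Low lips and lugs (to 18 mm) stand around the front end; the module's sides are free otherwise. It lifts straight up, clear of the cheeks after 50 mm
- empty_bay: the empty bay, fixed: white roof plate 150 x 86 mm, underside 52 and top 64 mm above the bench; steel side walls leave a passage 66 mm wide; its floor is the bench. Origin on the bench in the middle of the mouth (which faces the robot); x runs inward. A low stop stands 132 mm inside: a module that is home has its centre 67 mm inside, rear face flush with the roof's front edge, handle outside
- full_bay: the other, identical bay, fixed, holding a module already (origin and axes as for empty_bay)
- parked_mid (a point): centre of the body of the module in the full bay, of the same shape as the spare one; to be left alone
- can_mid (a point): centre of a loose bare aluminium can, 58 mm across, 150 high, standing; to be left alone
- screwdriver_grip (a point): handle of a loose screwdriver lying on the bench, 190 mm long; to be left alone
- carton_mid (a point): centre of a loose cardboard carton 90 x 70 x 60 mm high; to be left alone
There are look-alikes about, which are no part of the job. Leave any purple look-alike of the part that bears module_mid alone. Leave any turquoise look-alike of the empty_bay alone.

How it is judged:
By the outcome, as a careful person would: the job done as asked, in the order asked, and still so for the second after the job is handed in, with the robot touching nothing.
It also fails if it takes over 58 s, if anything falls off the work surface, if the arm or the gripper's body presses on something with over 40 N, if the wrist force passes 120 N, or if a joint passes its speed limit or range.

## Working session

There is one attempt and no reset: what is moved stays moved. The work goes in short steps, Python scripts to look and compute and a shell command to move; the robot and the scene stay as the last step left them, time stands still between calls to the robot, and variables do not carry over. Pictures are saved under pics/ and viewed, and the job is handed in when it is done.

```bash
mkdir -p pics; ls; python3 - <<'E'
from cell import manip
import cv2
for n in ("scene","top","wrist"):
    p=manip.camera(n); cv2.imwrite(f"pics/{n}0.png",p["img"][:,:,::-1]); print(n,p["origin"].round(1) if hasattr(p["origin"],'round') else p["origin"],p["orientation"],p["intrinsics"],p["shot"])
s=manip.read_state(); print(s)
E
```

```text
pics
scene [1450.7  293.8 1169.3] [-2.44311305  0.01271572  1.87707153] [[514.21358045   0.         273.36656434]
 [  0.         514.21358045 207.76193889]
 [  0.           0.           1.        ]] 1
top [ 402.7   34.  1114.5] [-2.98679924 -0.00492957 -1.588496  ] [[406.96552927   0.         273.27576061]
 [  0.         406.96552927 205.1667265 ]
 [  0.           0.           1.        ]] 2
wrist [ 250.6 -495.   384.1] [ 2.90325979e+00  1.09792135e-03 -1.22951126e+00] [[315.71244903   0.         283.40906133]
 [  0.         315.71244903 210.77415748]
 [  0.           0.           1.        ]] 3
{'clock': 0.15, 'joints': array([-1.29456895e+00,  3.00265055e-01,  1.52141879e+00,  5.45276441e-06,
        1.32072754e+00, -6.65687439e-02]), 'qd': array([-0.00028273, -0.00200335, -0.00332735,  0.00044297,  0.00010284,
       -0.00072156]), 'effort': array([ 1.12125264e-03, -5.31959009e+01, -3.52821779e+01,  7.08704232e-02,
        2.36516405e-02, -4.59146202e-05]), 'eef_pos': array([ 184.83221324, -517.8204475 ,  227.0680122 ]), 'eef_rot': array([-1.57161289e+00,  5.97321042e-05, -2.79879791e+00]), 'wrist_force': array([ 0.55538086,  0.27676713, -0.52930661]), 'moment': array([ 0.02032985, -0.02188512, -0.01509674]), 'finger_gap': 93.8361173390791}
```

View pics/scene0.png

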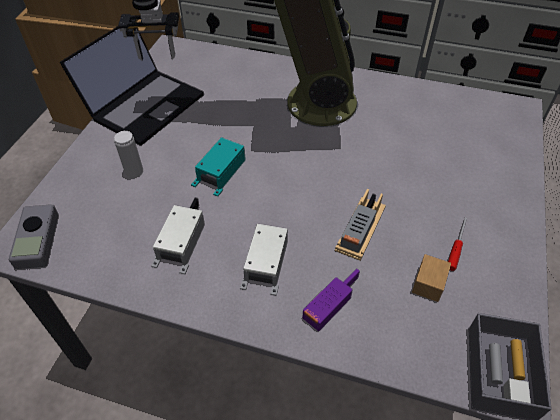

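View pics/top0.png

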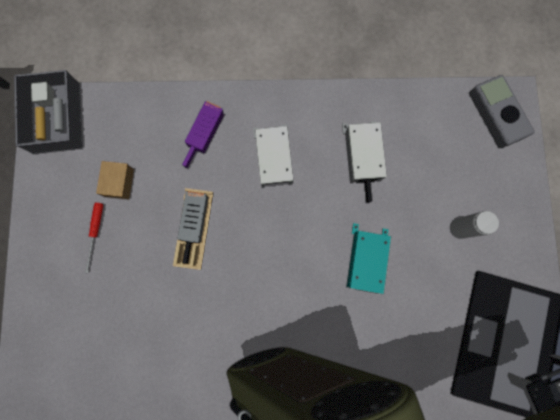

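```bash
cat > h.py <<'E'
from cell import manip
import numpy as np, cv2
from scipy.spatial.transform import Rotation as R
def rot(o): return R.from_euler('xyz',o).as_matrix()
def back(p,xy,z):
    d=rot(p["orientation"])@np.linalg.inv(p["intrinsics"])@np.array([xy[0],xy[1],1.])
    o=np.array(p["origin"]); return o+d*(z-o[2])/d[2]
def proj(p,P):
    c=rot(p["orientation"]).T@(np.array(P,float)-np.array(p["origin"])); u=p["intrinsics"]@c; return u[:2]/u[2]
def tri(ps,xys):
    A=np.zeros((3,3));b=np.zeros(3)
    for p,xy in zip(ps,xys):
        d=rot(p["orientation"])@np.linalg.inv(p["intrinsics"])@np.array([xy[0],xy[1],1.]);d/=np.linalg.norm(d)
        M=np.eye(3)-np.outer(d,d);A+=M;b+=M@np.array(p["origin"])
    return np.linalg.solve(A,b)
E
python3 - <<'E'
from h import *
H=dict(module_mid=31,module_handle=8,module_grip=33,cradle=0,empty_bay=0,full_bay=0,parked_mid=23,can_mid=75,screwdriver_grip=12,carton_mid=30)
for n in ("scene","top"):
    p=manip.camera(n)
    for t,z in H.items():
        for d in manip.tip_of(t,p): print(n,t,np.round(d["xy"],1),round(d["score"],2),back(p,d["xy"],z).round(1))
E
```

```text
scene module_grip [348.6 277.8] 0.58 [714.  249.6  33. ]
scene module_grip [373.3 200.8] 0.47 [435.4 262.5  33. ]
scene cradle [345.1 256. ] 0.65 [626.6 224.2   0. ]
scene empty_bay [271.2 237.5] 0.63 [625.7  10.9   0. ]
scene empty_bay [457.5 253. ] 0.58 [526.4 517.    0. ]
scene empty_bay [229.8 156.5] 0.57 [ 353.1 -217.2    0. ]
scene full_bay [188.1 221.9] 0.58 [ 642.5 -237.7    0. ]
scene parked_mid [269.5 241.1] 0.39 [655.   15.7  23. ]
scene can_mid [128.1 156.9] 0.6 [ 514.8 -480.9   75. ]
scene screwdriver_grip [455.4 251.5] 0.64 [532.4 508.9  12. ]
scene carton_mid [427.7 274.8] 0.56 [642.9 443.4  30. ]
top module_mid [201.  127.6] 0.77 [792.9 222.4  31. ]
top module_mid [195.  219.7] 0.57 [535.8 235.9  31. ]
top module_grip [187.  255.2] 0.7 [441.7 255.5  33. ]
top module_grip [190.6 158.4] 0.61 [704.7 249.6  33. ]
top cradle [199.  188.7] 0.96 [626.4 231.6   0. ]
top empty_bay [362.3 291.3] 0.61 [ 338.3 -209.5    0. ]
top empty_bay [276.  184.4] 0.58 [635.1  16.8   0. ]
top full_bay [364.  184.2] 0.79 [ 631.6 -229.3    0. ]
top can_mid [197.7 189.5] 0.42 [609.3 221.7  75. ]
top screwdriver_grip [ 95.2 225.7] 0.61 [526.4 509.9  12. ]
top carton_mid [117.4 183. ] 0.81 [639.9 447.8  30. ]
```

Candidates for the module: the grey box in the plywood cradle (top 193,217), the purple look-alike (top 203,127), and the parked module (top 367,150, only its handle shows). By the description it is the grey one. For the empty bay: white at (274,155) with no handle, white at (366,150) holding the parked module, turquoise at (370,262). The one at (274,155) is it. Next I'll go over the cradle for a close look.

```bash
cat >> h.py <<'E'
def row(P,yaw,roll=-np.pi/2,pitch=0.):
    s=manip.read_state(); R0=rot(s["eef_rot"]); R1=rot([roll,pitch,yaw])
    sh=R0.T@(np.array(P,float)-s["eef_pos"]); rv=np.degrees(R.from_matrix(R0.T@R1).as_rotvec())
    print("row shift",sh.round(1),"turn",rv.round(2),"| now",s["eef_pos"].round(1),s["eef_rot"].round(4),"clock",round(s["clock"],2))
E
python3 - <<'E'
from h import *
row([480,245,250],-0.16)
E
python3 - <<'E'
import cv2
a=cv2.imread('pics/top0.png')
c=cv2.resize(a[105:285,160:300],None,fx=4,fy=4,interpolation=cv2.INTER_CUBIC)
cv2.imwrite('pics/c1.png',cv2.resize(a[110:280,160:310],(600,680))[:600])
E
```

```text
row shift [-534.4  -22.5 -619.4] turn [ 0.0000e+00 -1.5119e+02 -1.0000e-02] | now [ 184.8 -518.   227.4] [-1.5709  0.     -2.7988] clock 1.25
```

View pics/c1.png

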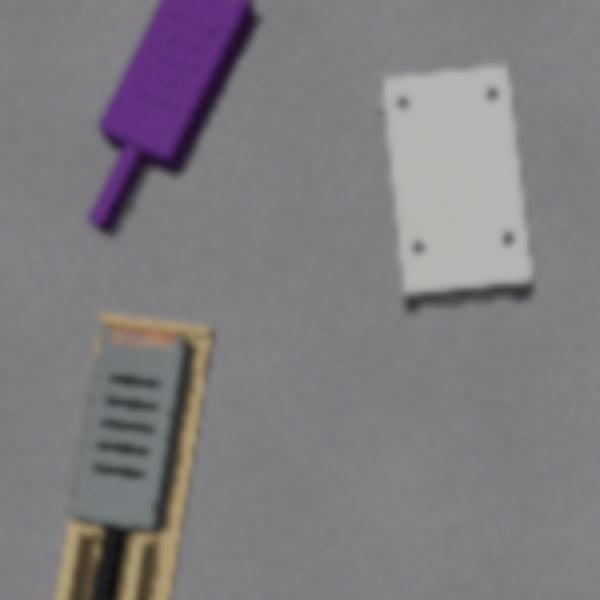

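The crop shows the grey slotted module in its cradle (crop 130,430) and the white bay with an empty dark mouth (crop 470,297); the choice stands. Now moving to it.

```bash
python3 -m jog '[0,-40,0,0,0,0, 0,-80,0,0,0,0, -40,-100,-40,0,-8,0, -70,-100,-70,0,-16,0, -100,-100,-100,0,-24,0, -130,-100,-140,0,-32,0, -160,-100,-170,0,-40,0, -190,-100,-200,0,-47,0, -220,-100,-240,0,-54,0, -250,-100,-280,0,-61,0]' 94; python3 - <<'E'
from h import *
row([480,245,270],-0.16)
E
```

```text
clock: 2.08
eef_pos: [312.1, -211.2, 327.6]
eef_rot: [-1.57, -0.0, -1.793]
wrist_force: [0.8, 0.3, 0.4]
finger_gap: 93.8
row shift [-482.    57.5   63.2] turn [-1.000e-02 -9.356e+01  4.000e-02] | now [ 312.1 -211.2  327.6] [-1.5702e+00 -2.0000e-04 -1.7930e+00] clock 2.08
```

```bash
python3 -m jog '[-36,0,4,0,-7,0, -72,5,8,0,-14,0, -108,10,14,0,-21,0, -144,15,19,0,-28,0, -180,20,24,0,-35,0, -216,25,28,0,-42,0, -250,30,33,0,-49,0, -285,35,38,0,-56,0, -320,40,43,0,-63,0, -355,45,48,0,-70,0]'; python3 - <<'E'
from h import *
row([480,245,270],-0.16)
E
```

```text
clock: 2.92
eef_pos: [439.2, 123.8, 282.4]
eef_rot: [-1.57, -0.0, -0.571]
wrist_force: [0.4, -1.2, -0.2]
finger_gap: 93.8
row shift [-31.2  12.4 124. ] turn [-2.000e-02 -2.353e+01  3.000e-02] | now [439.2 123.8 282.4] [-1.5704e+00 -4.0000e-04 -5.7070e-01] clock 2.92
```

```bash
python3 -m jog '[-8,3,35,0,-6,0, -16,6,70,0,-12,0, -24,9,100,0,-18,0, -31,12,124,0,-23.5,0, -31,12,124,0,-23.5,0, -31,12,124,0,-23.5,0]'; python3 - <<'E'
from h import *
p=manip.camera("wrist"); cv2.imwrite("pics/w1.png",p["img"][:,:,::-1]); print(p["origin"],p["orientation"])
for t,z in dict(module_mid=31,module_handle=8,module_grip=33,cradle=0,empty_bay=0).items():
    for d in manip.tip_of(t,p): print(t,np.round(d["xy"],1),round(d["score"],2),back(p,d["xy"],z).round(1))
row([480,245,270],-0.16)
E
```

```text
clock: 3.42
eef_pos: [480.5, 243.4, 269.8]
eef_rot: [-1.571, 0.001, -0.166]
wrist_force: [-0.1, -0.8, -0.2]
finger_gap: 94.1
[415.28866575 254.8377325  427.02111134] [2.90514620e+00 8.74153547e-04 1.40331358e+00]
module_grip [288.3 158.9] 0.89 [444.9 255.6  33. ]
module_grip [320.7 340. ] 0.56 [704.3 259.5  33. ]
empty_bay [286.8 236.4] 0.45 [554.4 235.8   0. ]
row shift [-1.2  0.9  2.9] turn [-0.02 -0.49  0.04] | now [480.7 242.  270.9] [-1.5704e+00 -7.0000e-04 -1.6850e-01] clock 3.72
```

View pics/w1.png

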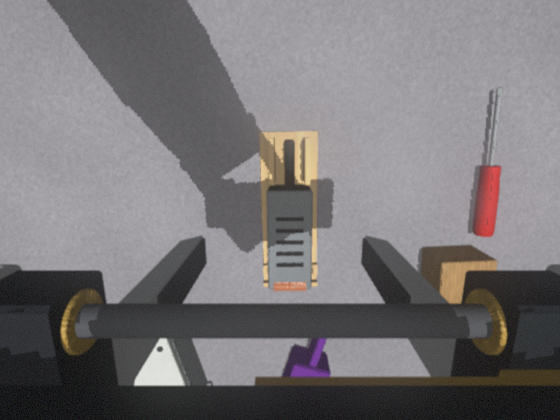

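Wrist view: the module (290,237) lies in its cradle with the handle at (290,160) pointing up in the picture, nearly parallel to the columns. Zooming in to get edges.

```bash
python3 - <<'E'
from h import *
a=cv2.imread('pics/w1.png')
cv2.imwrite('pics/w1c.png',cv2.resize(a[120:300,240:340],(444,800)[:2] if 0 else (333,600),interpolation=cv2.INTER_CUBIC))
a=cv2.imread('pics/top0.png')
cv2.imwrite('pics/tc.png',cv2.resize(a[115:200,240:310],(494,600),interpolation=cv2.INTER_CUBIC))
E
```

```text
(no output)
```

View pics/w1c.png

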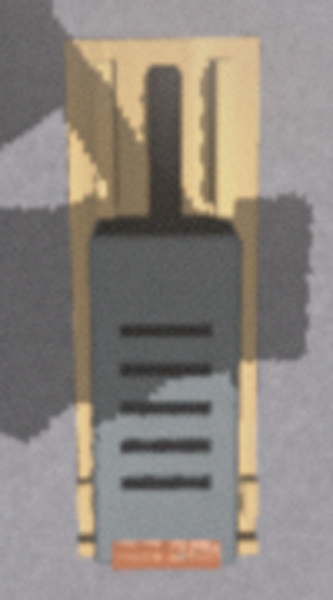

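View pics/tc.png

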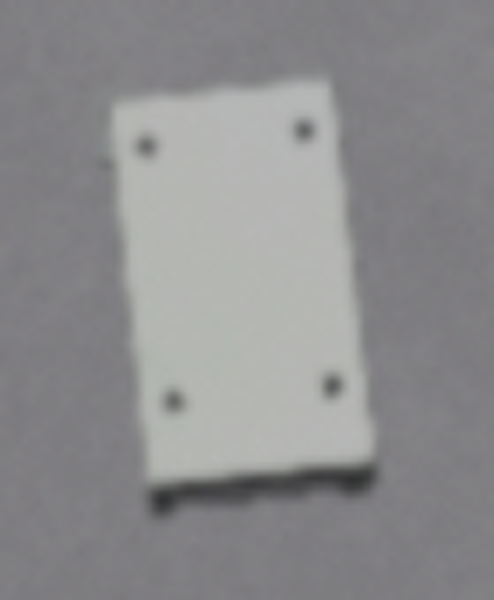

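```bash
python3 - <<'E'
from h import *
p=manip.camera("wrist")
s=1/3.3333
for n,z,pts in (("top",54,[(92,237),(241,237),(236,563),(97,563)]),("base",8,[(66,39),(260,38),(259,555),(78,555)]),("handle",50,[(148,67),(180,67)])):
    Q=[back(p,(240+x*s-.35,120+y*s-.35),z) for x,y in pts]
    for q in Q: print(n,q.round(1))
    if len(Q)>2:
        r=(Q[0]+Q[1])/2; f=(Q[2]+Q[3])/2; print(" len",np.linalg.norm(f-r),"wid",np.linalg.norm(Q[0]-Q[1]),np.linalg.norm(Q[2]-Q[3]),"yaw",np.arctan2(*(f-r)[[1,0]]),"mid",(r+f)/2, "rearyaw",np.arctan2(*(Q[1]-Q[0])[[1,0]])-np.pi/2)
p=manip.camera("top"); s=1/7.06
Q=[back(p,(240+x*s-.43,115+y*s-.43),64) for x,y in [(150,483),(375,462),(330,80),(112,103)]]
r=(Q[0]+Q[1])/2; f=(Q[2]+Q[3])/2; print(" len",np.linalg.norm(f-r),"wid",np.linalg.norm(Q[0]-Q[1]),np.linalg.norm(Q[2]-Q[3]),"yaw",np.arctan2(*(f-r)[[1,0]]),"mouth",r,np.arctan2(*(Q[1]-Q[0])[[1,0]])+np.pi/2)
E
```

```text
top [477.  223.2  54. ]
top [486.1 276.1  54. ]
top [612.9 255.2  54. ]
top [603.8 201.9  54. ]
 len 128.5110394317623 wid 53.66756933073905 54.06844226793331 yaw -0.16541103172765825 mid [544.96817859 239.09443298  54.        ] rearyaw -0.17006901002231145
base [406.6 223.7   8. ]
base [418.9 297.7   8. ]
base [635.2 265.8   8. ]
base [621.8 188.1   8. ]
 len 218.37950472325537 wid 75.08453880371003 78.9099162027728 yaw -0.15519619573717675 mid [520.60019192 243.81351468   8.        ] rearyaw -0.16503533956920102
handle [421.6 253.2  50. ]
handle [423.5 264.2  50. ]
 len 149.22397761582909 wid 84.43387392173526 83.65367963057689 yaw 0.08724239693430322 mouth [629.52927771  15.65222286  64.        ] 0.07837993937368015
```

```bash
python3 - <<'E'
from h import *
row([543.5,239.3,43],-0.164)
row([543.5,239.3,110],-0.164)
E
```

```text
row shift [ 62.3 227.8   7.6] turn [-0.02 -0.23  0.03] | now [480.7 242.2 270.8] [-1.5705e+00 -5.0000e-04 -1.6800e-01] clock 3.82
row shift [ 62.3 160.8   7.6] turn [-0.02 -0.23  0.03] | now [480.7 242.2 270.8] [-1.5705e+00 -5.0000e-04 -1.6800e-01] clock 3.82
```

```bash
python3 -m jog '[30,0,4,0,0,0, 62,10,7.6,0,-0.2,0, 62,45,7.6,0,-0.2,0, 62,80,7.6,0,-0.2,0, 62,115,7.6,0,-0.2,0, 62,145,7.6,0,-0.2,0, 62,160,7.6,0,-0.2,0, 62,160,7.6,0,-0.2,0]'; python3 - <<'E'
from h import *
p=manip.camera("wrist"); cv2.imwrite("pics/w2.png",p["img"][:,:,::-1])
row([543.5,239.3,43],-0.164)
E
```

```text
clock: 4.48
eef_pos: [541.6, 239.0, 106.9]
eef_rot: [-1.574, 0.005, -0.164]
wrist_force: [-0.4, 1.1, 1.1]
finger_gap: 93.8
row shift [ 1.1 66.4  0.1] turn [ 0.07  0.01 -0.13] | now [542.6 239.5 109.4] [-1.5721  0.0022 -0.1639] clock 4.53
```

View pics/w2.png

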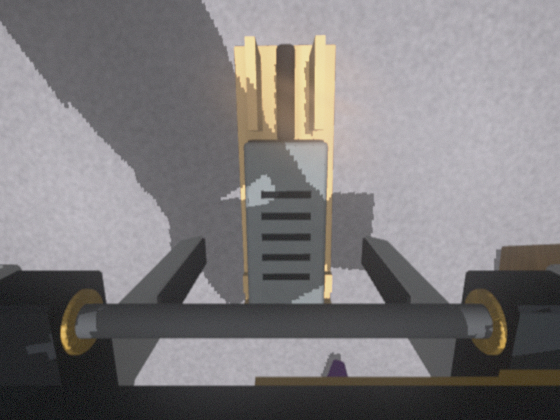

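The module (286,225) is centred between the fingers (205 and 362). Descend and grip.

```bash
python3 -m jog '[1,25,0,0,0,0, 1,45,0,0,0,0, 1,60,0,0,0,0, 1,66.5,0,0,0,0, 1,66.5,0,0,0,0, 1,66.5,0,0,0,0]' && python3 -m jog '[0,0,0,0,0,0, 0,0,0,0,0,0, 0,0,0,0,0,0, 0,0,0,0,0,0, 0,0,0,0,0,0, 0,0,0,0,0,0, 0,0,0,0,0,0, 0,0,0,0,0,0]' 40 40
```

```text
clock: 5.03
eef_pos: [544.8, 239.9, 45.5]
eef_rot: [-1.57, -0.002, -0.164]
wrist_force: [-0.0, -0.1, -0.3]
finger_gap: 94.3
clock: 5.7
eef_pos: [544.1, 239.8, 44.1]
eef_rot: [-1.571, -0.0, -0.163]
wrist_force: [-1.5, 0.4, 1.4]
finger_gap: 55.6
```

```bash
python3 -m jog '[0,-8,0,0,0,0, 0,-20,0,0,0,0, 0,-35,0,0,0,0, 0,-55,0,0,0,0, 0,-75,0,0,0,0, 0,-85,0,0,0,0, 0,-85,0,0,0,0]'; python3 - <<'E'
from h import *
p=manip.camera("wrist"); cv2.imwrite("pics/w3.png",p["img"][:,:,::-1])
p=manip.camera("scene"); cv2.imwrite("pics/s3.png",p["img"][:,:,::-1])
y=.083; ex=np.array([np.cos(y),np.sin(y)]); m=np.array([629.5,15.6])
c=m-90*ex; print("place centre",c)
row([c[0],c[1],135],y)
E
```

```text
clock: 6.28
eef_pos: [545.0, 240.0, 131.9]
eef_rot: [-1.569, -0.004, -0.163]
wrist_force: [0.9, 0.7, -3.7]
finger_gap: 56.0
place centre [539.80982707   8.13857385]
row shift [  33.7   -6.4 -229. ] turn [ 1.000e-02 -1.412e+01 -2.000e-02] | now [543.8 239.6 128.6] [-1.5709e+00  2.0000e-04 -1.6340e-01] clock 6.38
```

View pics/w3.png

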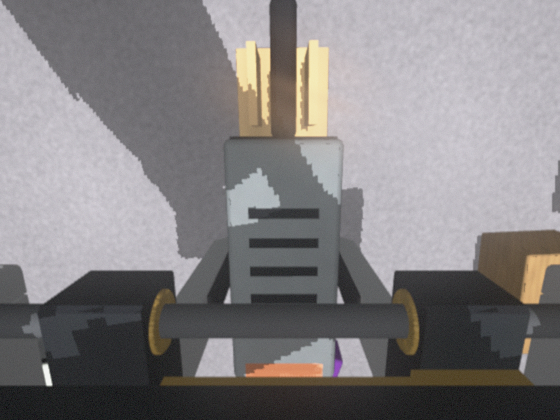

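View pics/s3.png

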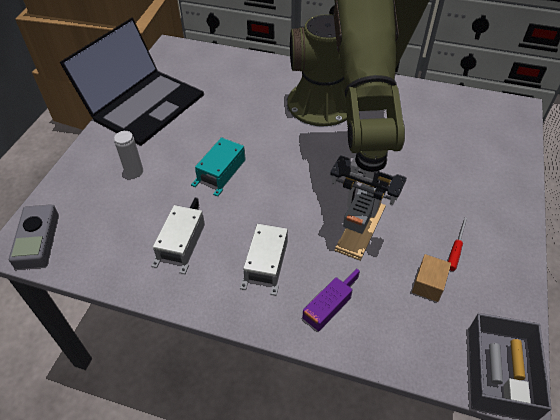

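The module is lifted, held level (wrist picture 284,240), its cradle empty below at (284,90). Before carrying it over, I'll check the bay against the scene camera.

```bash
python3 - <<'E'
from h import *
a=cv2.imread('pics/scene0.png')
cv2.imwrite('pics/sc.png',cv2.resize(a[215:300,230:300],(494,600),interpolation=cv2.INTER_CUBIC))
E
```

```text
(no output)
```

View pics/sc.png

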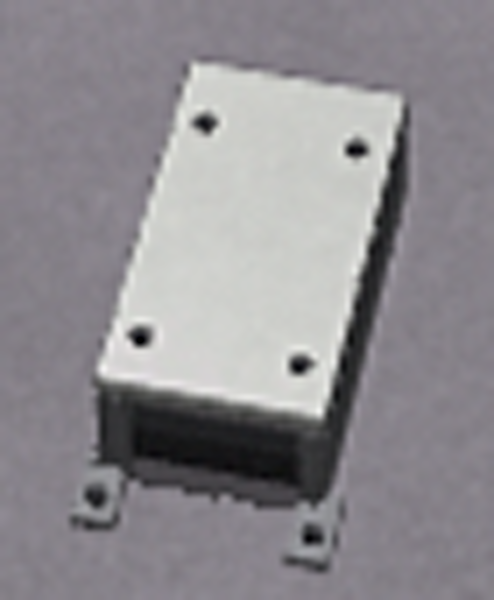

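```bash
python3 - <<'E'
from h import *
p=manip.camera("scene"); s=1/7.06
Q=[back(p,(230+x*s-.43,215+y*s-.43),64) for x,y in [(405,97),(190,63),(98,380),(325,417)]]
r=(Q[0]+Q[1])/2; f=(Q[2]+Q[3])/2; print(" len",np.linalg.norm(f-r),"wid",np.linalg.norm(Q[0]-Q[1]),np.linalg.norm(Q[2]-Q[3]),"yaw",np.arctan2(*(f-r)[[1,0]]),"mouth",r,np.arctan2(*(Q[1]-Q[0])[[1,0]])+np.pi/2)
E
```

```text
len 148.52427943468146 wid 84.89076628153981 83.78351617178649 yaw 0.09803303843364947 mouth [632.9094064   15.51461829  64.        ] 0.09891879926833935
```

```bash
python3 - <<'E'
from h import *
row([540.4,7.3,128],0.09)
E
python3 -m jog '[3,0,-20,0,-1.5,0, 7,0,-50,0,-3,0, 12,0,-85,0,-5,0, 18,0,-120,0,-7.5,0, 23,0,-155,0,-10,0, 28,0,-185,0,-12,0, 32,0,-210,0,-13.5,0, 34.5,0,-228,0,-14.5,0, 34.5,0,-228,0,-14.5,0, 34.5,0,-228,0,-14.5,0]'; python3 - <<'E'
from h import *
p=manip.camera("wrist"); cv2.imwrite("pics/w4.png",p["img"][:,:,::-1])
row([540.4,7.3,37],0.091)
E
```

```text
row shift [ 3.470e+01  1.000e-01 -2.296e+02] turn [  0.03 -14.52  -0.08] | now [543.6 239.5 127.9] [-1.5715e+00  1.3000e-03 -1.6350e-01] clock 6.43
clock: 7.27
eef_pos: [540.5, 8.5, 127.9]
eef_rot: [-1.57, 0.002, 0.088]
wrist_force: [1.4, -0.0, -4.6]
finger_gap: 55.9
row shift [-0.2 91.  -2. ] turn [-0.02 -0.13 -0.09] | now [540.6   9.3 128. ] [-1.5704  0.0016  0.0888] clock 7.32
```

View pics/w4.png

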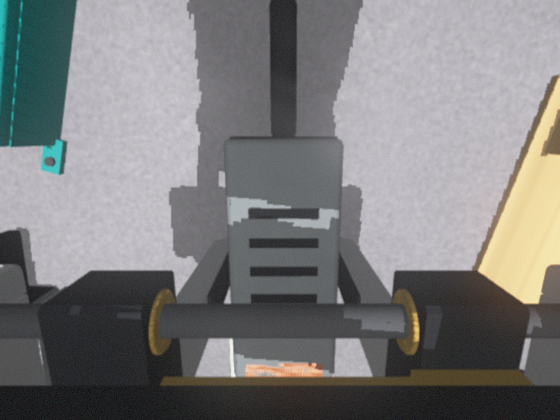

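Module still square in the grip (284,240), bench clear below it. Lowering to just above the bench.

```bash
python3 -m jog '[0,25,-1,0,0,0, 0,50,-2,0,0,0, 0,70,-2,0,0,0, 0,83,-2,0,0,0, 0,87,-2,0,0,0, 0,89,-2,0,0,0, 0,90.5,-2,0,0,0, 0,91,-2,0,0,0, 0,91,-2,0,0,0]'; python3 - <<'E'
from h import *
for n in("top","scene"):
    p=manip.camera(n); cv2.imwrite(f"pics/{n}5.png",p["img"][:,:,::-1])
a=cv2.imread("pics/scene5.png"); cv2.imwrite("pics/s5c.png",cv2.resize(a[150:300,200:350],(600,600),interpolation=cv2.INTER_CUBIC))
row([540.4,7.3,36],0.091); print(manip.read_state()["wrist_force"])
E
```

```text
clock: 8.07
eef_pos: [541.6, 7.3, 38.7]
eef_rot: [-1.571, -0.001, 0.09]
wrist_force: [-0.6, 0.0, -4.5]
finger_gap: 55.8
row shift [-1.1  2.6  0.2] turn [ 0.01 -0.08  0.06] | now [541.5   7.2  38.6] [-1.5709e+00 -1.1000e-03  8.9700e-02] clock 8.17
[-0.03922435  0.78342195 -3.78954085]
```

View pics/s5c.png

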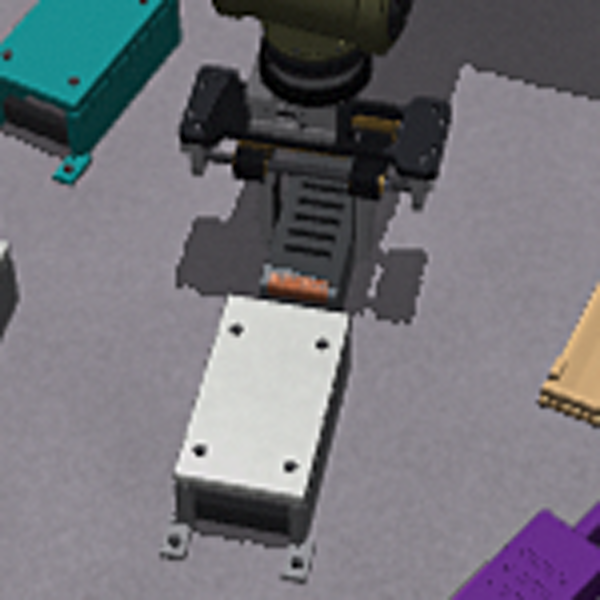

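```bash
python3 -m jog '[0,1,0,0,0,0, 0,2,0,0,0,0, 0,2.5,0,0,0,0, 0,3,0,0,0,0, 0,3,0,0,0,0]'; python3 -m jog '[0,0,0,0,0,0, 0,0,0,0,0,0]'
```

```text
clock: 8.58
eef_pos: [541.4, 7.1, 36.0]
eef_rot: [-1.571, -0.0, 0.09]
wrist_force: [-6.0, -0.1, 10.8]
finger_gap: 55.7
clock: 8.75
eef_pos: [541.4, 7.1, 36.0]
eef_rot: [-1.571, -0.001, 0.09]
wrist_force: [-6.9, 0.1, 10.4]
finger_gap: 56.0
```

In contact with the bench. Letting go and rising.

```bash
python3 -m jog '[0,0,0,0,0,0, 0,0,0,0,0,0, 0,0,0,0,0,0, 0,0,0,0,0,0, 0,0,0,0,0,0, 0,0,0,0,0,0]' 94 && python3 -m jog '[0,-20,0,0,0,0, 0,-45,0,0,0,0, 0,-80,0,0,0,0, -25,-110,0,0,0,0, -60,-135,0,0,0,0, -95,-150,0,0,0,0, -125,-160,0,0,0,0, -125,-160,0,0,0,0]'; python3 - <<'E'
from h import *
for n in("top","scene","wrist"):
    p=manip.camera(n); cv2.imwrite(f"pics/{n}6.png",p["img"][:,:,::-1])
a=cv2.imread("pics/top6.png"); cv2.imwrite("pics/t6c.png",cv2.resize(a[110:270,220:340],(450,600),interpolation=cv2.INTER_CUBIC))
print(p["origin"],p["orientation"])
E
```

```text
clock: 9.25
eef_pos: [541.2, 7.1, 34.9]
eef_rot: [-1.571, 0.0, 0.09]
wrist_force: [-0.6, 0.2, 0.0]
finger_gap: 91.9
clock: 9.92
eef_pos: [413.9, -4.2, 197.1]
eef_rot: [-1.571, -0.003, 0.09]
wrist_force: [-0.4, -0.2, 0.4]
finger_gap: 94.0
[350.30006681 -10.03661634 352.75755361] [2.90196759e+00 4.47099796e-04 1.65860749e+00]
```

View pics/wrist6.png

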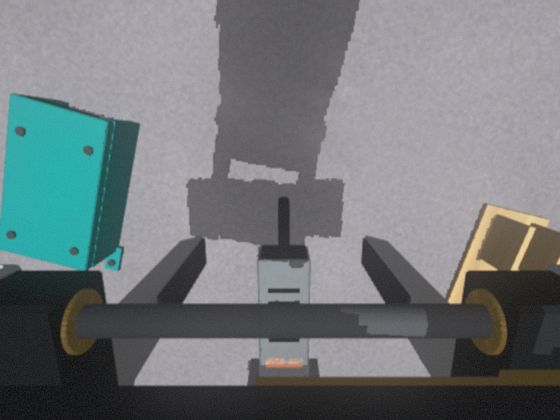

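View pics/t6c.png

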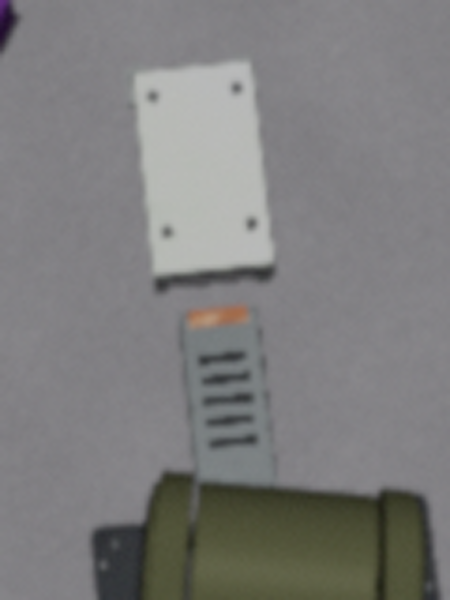

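The module lies in front of the mouth (crop 228,395), handle toward the robot. The wrist picture shows the handle at (284,225). Checking the alignment numerically.

```bash
python3 - <<'E'
from h import *
p=manip.camera("top"); s=1/3.75
B=lambda x,y,z: back(p,(220+x*s-.37,110+y*s-.37),z)
rf=(B(135,75,64)+B(250,63,64))/2; rm=(B(153,275,64)+B(273,264,64))/2
mf=(B(182,312,46)+B(258,307,46))/2; mr=(B(196,480,46)+B(274,478,46))/2
ang=lambda a,b:np.arctan2(*(b-a)[[1,0]])
print(rm,rf,ang(rm,rf)); print(mf,mr,ang(mr,mf))
e=np.array([np.cos(.091),np.sin(.091)]);n=np.array([-e[1],e[0]])
for q in (mf,mr): print("rel mouth",(q-rm)[:2]@e,(q-rm)[:2]@n)
w=manip.camera("wrist")
for x,y in [(279,198),(289,198),(258,261),(309,261)]:
    print(back(w,(x,y),42 if y<200 else 46).round(1))
for d in manip.tip_of("module_grip",w): print(d["xy"],back(w,d["xy"],25))
E
```

```text
[629.54243683  16.4995012   64.        ] [776.77872773  28.43586691  64.        ] 0.08089254802858
[604.25120135  11.78603749  46.        ] [483.39812559   3.65565455  46.        ] 0.06717371719630574
rel mouth -25.614922815224748 -2.3956337868412487
rel mouth -146.70679577305967 0.4900815097397861
[413.2  -9.   42. ]
[412.3   1.   42. ]
[480.6 -25.   46. ]
[475.9  27.7  46. ]
[281.2, 223.0] [443.65599499  -4.22102561  25.        ]
```

```bash
python3 - <<'E'
from h import *
row([439.5,-2.0,29],0.09)
E
```

```text
row shift [ 2.260e+01  1.653e+02 -1.000e-01] turn [-0.01 -0.01 -0.07] | now [417.2  -4.  194.3] [-1.5705e+00  1.2000e-03  8.9800e-02] clock 10.22
```

```bash
python3 -m jog '[22.5,25,0,0,0,0, 22.5,60,0,0,0,0, 22.5,95,0,0,0,0, 22.5,125,0,0,0,0, 22.5,145,0,0,0,0, 22.5,158,0,0,0,0, 22.5,165,0,0,0,0, 22.5,165,0,0,0,0, 22.5,165,0,0,0,0]' 50; python3 - <<'E'
from h import *
p=manip.camera("wrist"); cv2.imwrite("pics/w7.png",p["img"][:,:,::-1])
s=manip.read_state(); print(s["eef_pos"],s["eef_rot"],s["wrist_force"],s["finger_gap"])
E
```

```text
clock: 10.97
eef_pos: [439.4, -2.0, 29.9]
eef_rot: [-1.571, 0.0, 0.09]
wrist_force: [-1.0, -0.2, -0.2]
finger_gap: 50.0
[439.60282179  -2.03022167  30.4361972 ] [-1.57091294e+00 -5.85496312e-04  8.98140897e-02] [ 0.23230283 -0.95172176 -0.12218605] 49.834886161750255
```

View pics/w7.png

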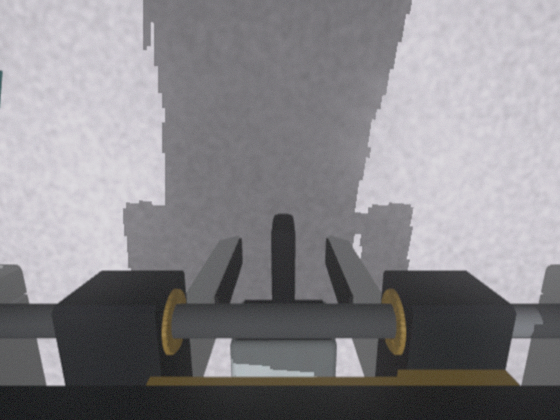

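The handle (284,255) stands centred between the fingers (240 and 328). Gripping, then sliding in. Home needs a travel of about 157 mm (centre from −90 to +67).

```bash
python3 -m jog '[0,0,0,0,0,0, 0,0,0,0,0,0, 0,0,0,0,0,0, 0,0,0,0,0,0, 0,0,0,0,0,0, 0,0,0,0,0,0, 0,0,0,0,0,0]' 5 30 && python3 -m jog '[4,0,0.5,0,0,0, 9,0,0.8,0,0,0, 14,0,1,0,0,0, 19,0,1,0,0,0, 24,0,1,0,0,0, 29,0,1,0,0,0, 34,0,1,0,0,0, 39,0,1,0,0,0, 44,0,1,0,0,0, 48,0,1,0,0,0]'; python3 - <<'E'
from h import *
for n in("top","scene"):
    p=manip.camera(n); cv2.imwrite(f"pics/{n}8.png",p["img"][:,:,::-1])
a=cv2.imread("pics/top8.png");b=cv2.imread("pics/scene8.png"); cv2.imwrite("pics/8c.png",np.hstack([cv2.resize(a[115:235,230:320],(390,520),interpolation=cv2.INTER_CUBIC),cv2.resize(b[200:300,225:300],(390,520),interpolation=cv2.INTER_CUBIC)]))
E
```

```text
clock: 11.6
eef_pos: [439.1, -2.0, 30.1]
eef_rot: [-1.571, -0.0, 0.09]
wrist_force: [-1.0, 1.2, 2.5]
finger_gap: 12.1
clock: 12.43
eef_pos: [486.4, 3.3, 30.0]
eef_rot: [-1.571, 0.002, 0.09]
wrist_force: [-9.9, -1.4, 11.4]
finger_gap: 12.1
```

View pics/8c.png

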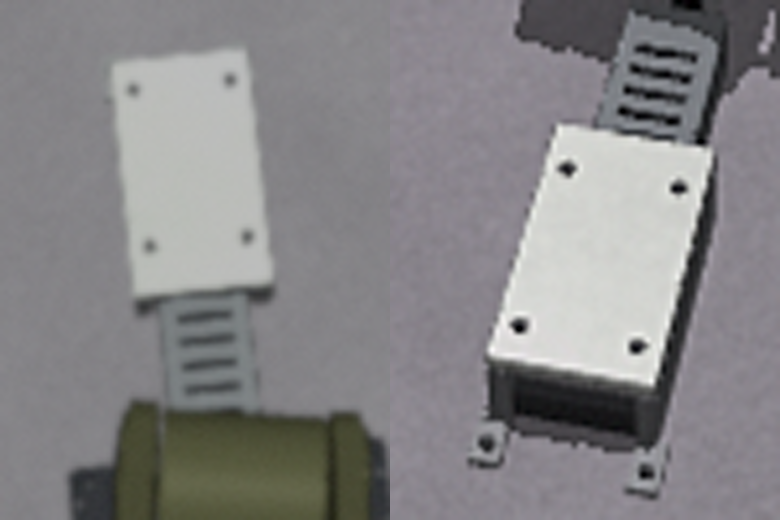

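The module's front is under the roof and centred (left crop: module 160–250 in a mouth 137–272). Continuing along the bay axis.

```bash
python3 -m jog '[5,0,0,0,0,0, 10,0,0,0,0,0, 16,0,0,0,0,0, 22,0,0,0,0,0, 28,0,0,0,0,0, 34,0,0,0,0,0, 40,0,0,0,0,0, 46,0,0,0,0,0, 51,0,0,0,0,0, 55,0,0,0,0,0]'; python3 -m jog '[5,0,0,0,0,0, 10,0,0,0,0,0, 14,0,0,0,0,0, 18,0,0,0,0,0, 22,0,0,0,0,0, 26,0,0,0,0,0, 30,0,0,0,0,0, 34,0,0,0,0,0, 38,0,0,0,0,0, 40,0,0,0,0,0]'; python3 - <<'E'
from h import *
for n in("top","scene"):
    p=manip.camera(n); cv2.imwrite(f"pics/{n}9.png",p["img"][:,:,::-1])
a=cv2.imread("pics/top9.png");b=cv2.imread("pics/scene9.png"); cv2.imwrite("pics/9c.png",np.hstack([cv2.resize(a[115:235,230:320],(390,520),interpolation=cv2.INTER_CUBIC),cv2.resize(b[200:300,225:300],(390,520),interpolation=cv2.INTER_CUBIC)]))
E
```

```text
clock: 13.37
eef_pos: [541.2, 8.2, 30.0]
eef_rot: [-1.571, 0.002, 0.09]
wrist_force: [-9.4, -1.0, 10.7]
finger_gap: 12.0
clock: 14.2
eef_pos: [581.1, 11.8, 30.0]
eef_rot: [-1.571, 0.001, 0.09]
wrist_force: [-9.7, -0.8, 11.4]
finger_gap: 11.7
```

View pics/9c.png

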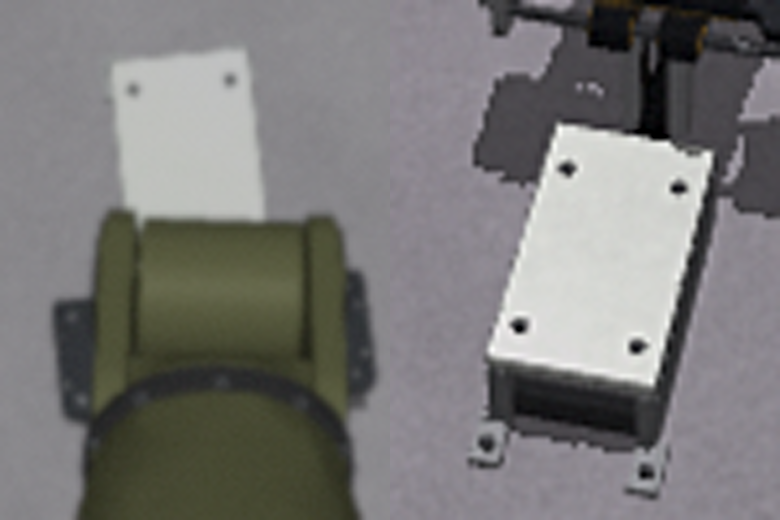

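Only the handle sticks out now (right crop 655,90). Some 14 mm remain: slow from here, watching the force.

```bash
python3 -m jog '[2,0,0,0,0,0, 4,0,0,0,0,0, 6,0,0,0,0,0, 8,0,0,0,0,0, 10,0,0,0,0,0, 10,0,0,0,0,0]'; for i in 1 2 3; do python3 -m jog '[0.7,0,0,0,0,0, 1.4,0,0,0,0,0, 2,0,0,0,0,0, 2,0,0,0,0,0]'|egrep 'pos|force'; done
```

```text
clock: 14.8
eef_pos: [591.2, 12.7, 30.1]
eef_rot: [-1.571, 0.001, 0.09]
wrist_force: [-3.8, 0.4, 5.3]
finger_gap: 11.8
eef_pos: [592.9, 12.8, 30.1]
wrist_force: [-7.3, -0.2, 6.5]
eef_pos: [594.8, 13.0, 30.1]
wrist_force: [-6.6, -0.6, 6.9]
eef_pos: [596.1, 13.1, 30.0]
wrist_force: [-13.8, -1.3, 12.4]
```

```bash
python3 -m jog '[0.7,0,0,0,0,0, 1.4,0,0,0,0,0, 2,0,0,0,0,0, 2,0,0,0,0,0]'|egrep 'pos|force'; python3 - <<'E'
from h import *
p=manip.camera("wrist"); cv2.imwrite("pics/w10.png",p["img"][:,:,::-1])
E
```

```text
eef_pos: [596.8, 13.2, 29.8]
wrist_force: [-23.6, -2.7, 18.8]
```

View pics/w10.png

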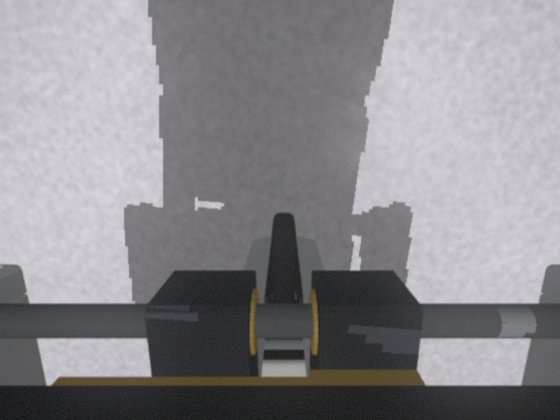

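The force climbs (24 N) while the tool no longer advances: it is at the stop, at a travel of 158 mm as computed. Ease the push, let go, rise.

```bash
python3 -m jog '[-0.8,0,0,0,0,0, -0.8,0,0,0,0,0]'|egrep 'pos|force'; python3 -m jog '[0,0,0,0,0,0, 0,0,0,0,0,0, 0,0,0,0,0,0, 0,0,0,0,0,0, 0,0,0,0,0,0, 0,0,0,0,0,0]' 50; python3 -m jog '[0,-15,0,0,0,0, 0,-35,0,0,0,0, 0,-60,0,0,0,0, 0,-90,0,0,0,0, -30,-120,0,0,0,0, -65,-150,0,0,0,0, -105,-160,0,0,0,0, -145,-165,0,0,0,0, -185,-165,0,0,0,0, -200,-165,0,0,0,0]'; python3 - <<'E'
from h import *
for n in("top","scene","wrist"):
    p=manip.camera(n); cv2.imwrite(f"pics/{n}11.png",p["img"][:,:,::-1])
a=cv2.imread("pics/top11.png");b=cv2.imread("pics/scene11.png"); cv2.imwrite("pics/11c.png",np.hstack([cv2.resize(a[115:235,230:320],(390,520),interpolation=cv2.INTER_CUBIC),cv2.resize(b[180:280,225:300],(390,520),interpolation=cv2.INTER_CUBIC)]))
E
```

```text
eef_pos: [596.8, 13.2, 29.9]
wrist_force: [-16.2, -2.1, 12.9]
clock: 16.85
eef_pos: [598.6, 13.3, 29.9]
eef_rot: [-1.571, -0.0, 0.09]
wrist_force: [-0.0, 0.1, 0.1]
finger_gap: 48.0
clock: 17.68
eef_pos: [395.8, -4.6, 195.1]
eef_rot: [-1.571, -0.0, 0.09]
wrist_force: [0.9, -0.1, -0.8]
finger_gap: 50.0
```

View pics/11c.png

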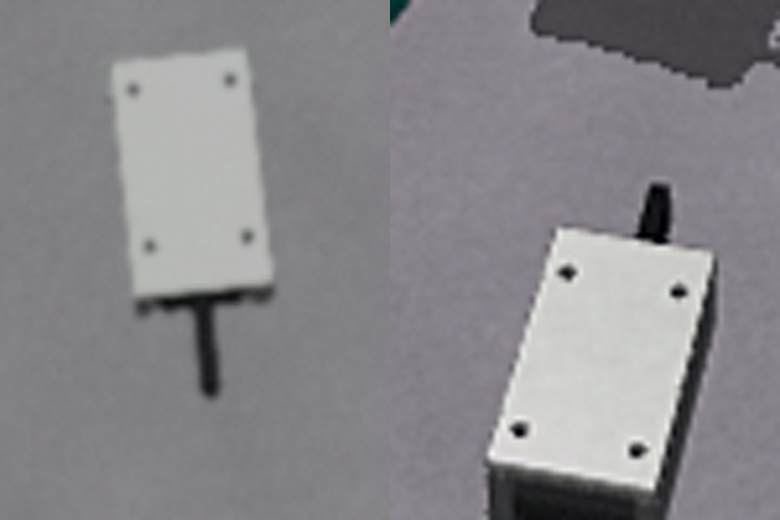

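View pics/wrist11.png

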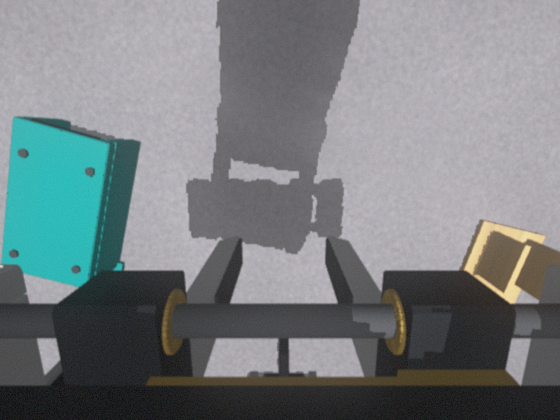

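View pics/scene11.png

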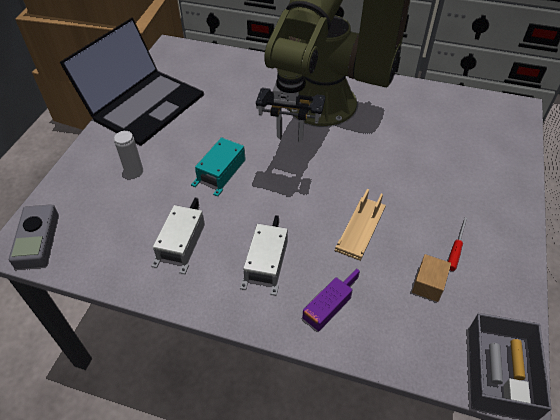

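The module is in the bay with only its handle out (left crop 207,345), and the rest is where it was. I'll compare the handle's protrusion with that of the parked module, and the loose things with the first pictures.

```bash
python3 - <<'E'
from h import *
p=manip.camera("top"); cv2.imwrite("pics/top12.png",p["img"][:,:,::-1])
for t in("module_grip","module_handle"):
    for d in manip.masks_of(t,p): 
        ys,xs=np.nonzero(d["pixels"]); i=ys.argmax(); print(t,d["score"],d["xy"],len(xs),"tip",back(p,(xs[ys>=ys.max()-1].mean(),ys.max()+.5),42).round(1))
a=cv2.imread("pics/top12.png"); b=cv2.imread("pics/top0.png"); g=cv2.absdiff(a,b).max(2)
for n,(x0,x1,y0,y1) in dict(can=(455,505,205,240),full=(335,395,115,205),purple=(175,230,95,170),carton=(90,135,155,205),drv=(80,110,200,275),turq=(345,395,220,295)).items(): print(n,g[y0:y1,x0:x1].max(),g[y0:y1,x0:x1].mean().round(1))
cv2.imwrite("pics/12c.png",np.hstack([cv2.resize(a[170:220,250:310],(396,330),interpolation=cv2.INTER_CUBIC),cv2.resize(a[170:220,340:400],(396,330),interpolation=cv2.INTER_CUBIC)]))
E
```

```text
module_grip 0.5 [191.1, 155.5] 159 tip [674.2 259.8  42. ]
module_handle 0.66 [188.2, 157.3] 157 tip [674.2 259.8  42. ]
module_handle 0.5 [278.2, 196.3] 142 tip [563.4  12.   42. ]
can 6 2.6
full 14 2.7
purple 11 2.6
carton 8 2.6
drv 10 2.7
turq 14 2.8
```

View pics/12c.png

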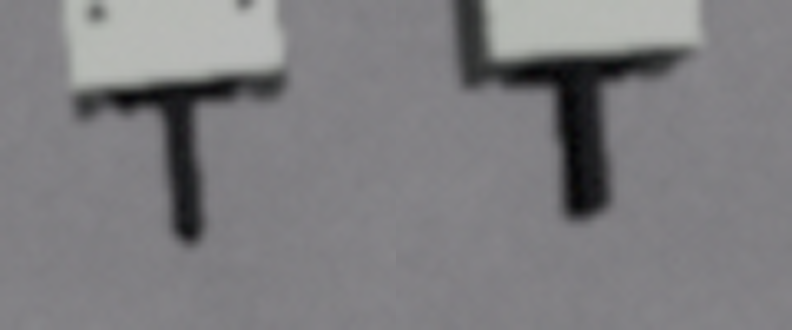

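Protrusion matches that of the parked module: 154 against 159 enlarged pixels, a difference under one camera pixel. Nothing else has moved. Handing in.

```bash
python3 -c "
from cell import manip
s=manip.read_state(); print(s['clock'],s['wrist_force'],s['qd'].round(3)); print(manip.sign_off())"
```

```text
17.9833 [ 0.35946402  0.15887344 -0.04436982] [ 0.002  0.012  0.001  0.001  0.003 -0.001]
the job is handed in; nothing more can be done
None
```

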